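# Clamp a preserve jar in the one-handed board and break its lid loose

### The job

Open the brass-lidded preserve jar the one-handed way: stand it upright on the preparation board between the sliding jaw and the sprung V of the rear jaw, then push the sliding jaw by its green plate until its ratchet has clicked up tight and the jar stays firmly gripped with your hand off (press steadily with about 20 N; the jar must never be squeezed with more than 25 N). With the jar held by the clamp, twist the lid about a quarter turn anticlockwise, leave the lid on and the jar standing clamped, and do not disturb the things around.

Things in the scene. Friction and masses are not known exactly. Their poses are not given: they have to be found in the camera images.
- board: White plastic preparation board for one-handed cooks, 150 x 300 mm, top 20 mm above the worktop, fixed by suction feet. Origin: centre of its underside; z up; its +y axis is the direction in which the sliding jaw closes. The jar bay, jaw and V are all centred on board x = 0. A 28 mm wide, 5 mm high guide rail ends at board y = -4 mm.
- bay (a point): Middle of the black inlay of the jar bay, on the board's top, board y = +50 mm, x = 0. The grey rear jaw behind it has been screwed down anywhere within +-9 mm along y, so the axis of the jar resting lightly in its V lies at board y = +41 to +59 mm.
- v_mid (a point): Middle of the nominal V of the rear jaw, board y = +85 mm, 54 mm above the worktop. The V plate has two rubber faces (120 deg included, opening to board -y, 30 to 78 mm above the worktop) and yields to +y on springs, about 2 N per mm, 14 mm at most. The rear jaw is 84 mm wide; its black knob tops out 87 mm above the worktop.
- jaw: Grey sliding jaw on the board's rail, axes as the board's. Origin: middle of the width of its flat black rubber face (50 mm wide, 30 to 78 mm above the worktop), at 20 mm above the worktop. It starts with its origin at board y = -18 to -8 mm and slides along +y, up to y = +46 mm, with 0.5 to 3 N of drag. With the hand off it must grip the jar with over 4 N.
- push_plate (a point): Centre of the rear face of the jaw's green upright push plate, 62 mm behind the jaw's origin (jaw y = -62 mm), 75 mm above the worktop. The plate is 48 mm wide, 12 mm thick, from 35 to 95 mm above the worktop: push on this face, along board +y.
- pawl_pin (a point): Pin of the small sprung steel pawl with a red tab, on the jaw's -x side, 34 mm above the worktop. It clicks over saw teeth (5 mm pitch) on the board once the jaw's origin is past about y = +4 mm, and blocks all return: let go, the jaw springs back up to 5 mm to the last tooth passed, which costs up to 10 N of grip. It needs no handling.
- jar: Amber glass preserve jar with white and green paper band and brass lid, about 300 to 450 g. Body 62 mm in diameter and 62 mm high, total height 84 mm with the lid. Origin: centre of its underside, z up along its axis.
- lid_top (a point): Centre of the lid's top face, 84 mm above the jar's underside. The lid is 58 mm in diameter and 18 mm high (66 to 84 mm above the jar's underside), ribbed, with a green top. The jar may be carried by the lid.
- lid (a joint): Turn of the lid on the jar, rad: 0 = tight, grows as it is turned anticlockwise seen from above, 1.75 at most; the lid stays where it is left. It takes 0.2 N m to turn, more than a jar that only stands can resist: an unclamped jar just turns with it. Over 1.1 counts as loose.
- spice_green: Spice jar with green cap, 41 mm in diameter, 108 mm tall; bystander. Origin: centre of its underside.
- spice_yellow: Spice jar with yellow cap, 45 mm in diameter, 98 mm tall; bystander. Origin: centre of its underside.
Not all that is in view belongs to the job. Leave any blue look-alike of the jar alone.

How it is judged (in metres and radians):
On the way, in this order (a step that is already met when the one before it is completed fails the run):
1. the jar stands upright on the board, gripped by the jaw with over 4 N while the hand touches neither jaw nor jar, its lid not yet turned (contact force between jaw and jar above 4 N and contact force between each of the arm, the fingers and jaw below 0.3 N and contact force between the fingers and jar below 0.3 N and angle between jar's own z axis and vertical below 0.1 rad and z of jar in the frame of board above 0.015 m and value of joint lid below 0.3 rad), for 0.3 s.
2. the lid has been turned over 1.1 rad anticlockwise (value of joint lid above 1.1 rad), for 0.1 s.
At the end, for the whole second after the job is handed in: The lid is turned more than 1.1 rad from tight; the jar stands upright (within 0.1 rad) and at rest on the board, still gripped by the ratcheted jaw with more than 3 N (value of joint lid above 1.1 rad and contact force between jaw and jar above 3 N and angle between jar's own z axis and vertical below 0.1 rad and z of jar in the frame of board between 0.015 and 0.03 m and linear speed of jar below 0.02 m/s); the robot touches nothing.
It fails at once if the jar is squeezed with more than 25 N by the hand pressing the jaw (contact force between jaw and jar above 25 N and contact force between the fingers and jaw above 0.5 N).
It fails at once if the jar is tipped over by more than 0.6 rad (angle between jar's own z axis and vertical above 0.6 rad).
It fails at once if a bystander is moved by more than 30 mm (distance of any of spice_green, spice_yellow from where it was at the start of the episode above 0.03 m).
It also fails if it takes over 61 s, if anything falls off the work surface, if the arm or the gripper's body presses on something with over 40 N, if the wrist force passes 120 N, or if a joint passes its speed limit or range.

### The arm

A 7-joint arm with a two-finger parallel gripper is mounted at the origin on a cart in front of the work surface, level with it; the furniture and walls round the work are solid. World frame = base frame: x ahead of the robot, y to its left, z up, the work surface at z = 0. Lengths are in mm, angles in rad, forces in N, time in s.
With the tool pointing down it reaches from about 425 to 950 mm from the base axis. Payload 4.7 kg.
Tool frame: the origin (TCP) lies midway between the tips of the shut fingers; the grasp point (between the pads) lies 19 mm behind it; x points along the fingers, y is the direction in which the jaws open and shut, and the axes are right-handed (so a half turn about x gives the same grasp; the last joint's range is limited). The gripper opens to 85 mm and grips with 20 to 120 N. Pads are 22 mm wide; open, the fingers measure 114 mm over their backs; the gripper's body (76 mm by 85 mm) begins 54 mm behind the grasp point. The pads swing forward as they close: fully open they stand 13 mm farther back than shut.
Start: joints at [-1.303, 0.469, -0.049, 1.532, 0.024, 1.141, -0.082], TCP at [197.37, 645.518, 231.335] pointing down, gripper open.
Joint ranges: [-2.59, 2.59], [-0.33, 1.99], [-1.39, 1.29], [0.1, 2.45], [-1.04, 4.18], [0.21, 1.99], [-2.66, 2.66]. Speed limits (rad/s): [2.57, 2.57, 3.14, 3.14, 3.14, 3.14, 3.14].

### API

Orientations are given as a unit quaternion [w, x, y, z].
In Python, from plant import get_state, viewer, arm gives the robot as it stands. The module is installed in compiled form; this text tells all that it offers.
- The arm moves only by the tool play_rows, never from a script. Its argument "commands" is a list of rows, each an object of numbers: "tx", "ty", "tz": the shift along the tool's x, y, z in m; "wx", "wy", "wz": the turn, a rotation vector about the tool's x, y, z in degrees; "claw": the opening in per cent of the stroke, from 0 (shut) to 100 (fully open). In form: [{"tx": .., "ty": .., "tz": .., "wx": .., "wy": .., "wz": .., "claw": ..}, ...]. A call has 1 to 20 rows; each row is the pose to reach, as a shift and turn from the pose commanded when the call began, along the tool's axes at that moment; what a row does not reach only later rows make up. A row lasts 1/10 s, in which the tool goes at most 50 mm and 8.59 degrees, less where a joint would pass 70% of its speed; a pose out of reach is approached as far as the arm can. A call with a gripper value outside its range is refused whole. The fingers move at their own pace and stop on an object; "force" is the grip in N (left out, the last holds). Time passes only in rows, so rows that repeat a pose let the fingers close. It gives the time, the measured TCP pose, the force and the opening at its end, in the units of the state.
- get_state(): the state, without advancing time (a new reading comes with each control period).
- viewer.snapshot(name): name is "scene" or "top" or "wrist"; returns the picture (480x640x3 uint8, blue, green, red); there is no depth.
- viewer.camera_info(name): a dict with "camera_matrix" (3x3 intrinsics, pixels), "rvec" (rotation vector, rad) and "tvec" (3), from world to camera coordinates, as OpenCV has them. Camera axes: x right, y down, z forward; pixel columns grow to the right and rows downward; lengths in mm; the calibration is good to about 2 mm. A picture is of the moment at which its call begins: read the wrist's pose just before it. camera_info takes no time and is no camera call; for the wrist camera it gives the pose at the moment of the call.
- arm.close_job(): hands the job in, once; it reports no verdict.
The state is a dict: "clock": time; "joints": joint angles; "qd": joint speeds; "joint_efforts": joint torques, N m; "tcp_pos": TCP position; "orientation": TCP orientation; "wrist_force": force on the tool from outside, world axes, zero at the start; "moment": the same for the moment, N m; "width": finger opening in mm.
Only numpy, scipy, OpenCV 4.12 (cv2) and the standard library are available. Lean on these libraries where they do the work, as an engineer would, in place of code of your own. Each camera call takes 0.05 s, during which the arm holds its last target. There are 200 camera calls.

## Working session

There is one attempt and no reset: what is moved stays moved. The work goes in short steps, Python scripts to look and compute and a tool call to move; the robot and the scene stay as the last step left them, time stands still between calls to the robot, and variables do not carry over. Pictures are saved under pics/ and viewed, about 8 in all and at most 12, crops included, and the job is handed in when it is done.

Besides the shell and the picture viewer there is one more tool, called after "Call:" by a JSON object that holds its "method" and its "body", one argument or row to a line. play_rows: Moves the arm, as the interface text tells. Its arguments: {"type":"object","properties":{"commands":{"type":"array"},"force":{"type":"number"}},"required":["commands"]}

```bash
mkdir -p pics
cat > h.py <<'E'
import numpy as np,cv2
from plant import get_state,viewer,arm
from scipy.spatial.transform import Rotation as R
def cam(n):
    c=viewer.camera_info(n);K=np.array(c["camera_matrix"],float);Rm=cv2.Rodrigues(np.array(c["rvec"],float))[0];t=np.array(c["tvec"],float).ravel();return K,Rm,t
def ray(C,px):
    K,Rm,t=C;d=Rm.T@np.linalg.inv(K)@np.array([px[0],px[1],1.]);return -Rm.T@t,d
def onz(C,px,z):
    o,d=ray(C,px);return o+d*(z-o[2])/d[2]
def proj(C,P):
    K,Rm,t=C;p=K@(Rm@np.array(P,float)+t);return p[:2]/p[2]
def rot():
    s=get_state();w,x,y,z=s["orientation"];return R.from_quat([x,y,z,w]),np.array(s["tcp_pos"])
E
python3 - <<'E'
from h import *
s=get_state();print(s)
print(rot()[0].as_matrix().round(3))
for n in("scene","top"):
    im=viewer.snapshot(n);cv2.imwrite(f"pics/{n}0.png",im);C=cam(n);print(n,(-C[1].T@C[2]).round(),C[0].round(1).tolist())
E
```

```text
{'clock': 0.0, 'joints': array([-1.30290354,  0.46945714, -0.04857864,  1.53367412,  0.02410858,
        1.14102001, -0.08233029]), 'qd': array([-0.00144323,  0.00037834,  0.00043192, -0.00066446,  0.00039665,
       -0.00034641, -0.00143085]), 'joint_efforts': array([ 3.53829437e-04, -5.10308003e+01, -4.63826093e-02, -2.37717462e+01,
        1.07304993e-02,  7.26189188e-03, -7.07971239e-06]), 'tcp_pos': array([197.23850219, 644.93219608, 230.25918543]), 'orientation': array([ 0.69926219,  0.10385715,  0.69940665, -0.10524457]), 'wrist_force': array([-0.33177673, -0.44916935, -0.03746203]), 'moment': array([-0.04624241,  0.04687387, -0.04992421]), 'width': 85.30698192530697}
[[-0.     0.292  0.956]
 [-0.002  0.956 -0.292]
 [-1.    -0.002  0.   ]]
scene [  37. -504.  842.] [[523.7, 0.0, 321.0], [0.0, 523.7, 237.6], [0.0, 0.0, 1.0]]
top [ 327.  -34. 1213.] [[529.0, 0.0, 326.1], [0.0, 529.0, 245.6], [0.0, 0.0, 1.0]]
```

View pics/top0.png

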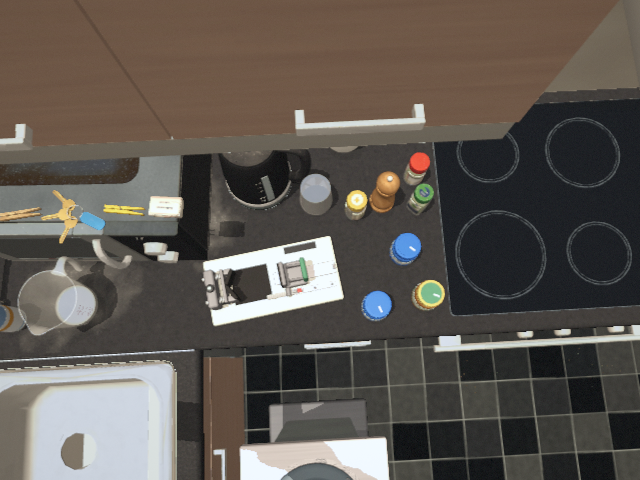

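View pics/scene0.png

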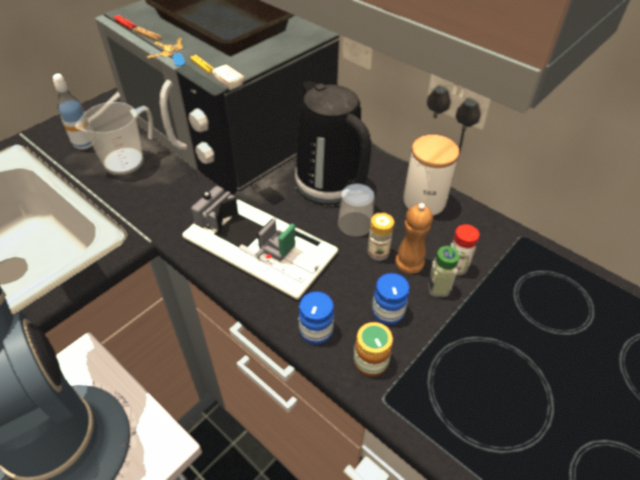

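The top view shows the board from (205,265) to (343,300), with the rear jaw at its left (218,285) and the green plate at (303,270). Three jars stand nearby:
- The jar with a brass rim and green top at top (429,294), scene (374,348). It fits the description: brass lid, green top, amber body.
- Blue look-alikes at top (405,249) and (377,305).

The spice jars are green at (421,197) and yellow at (356,204).

Run:
```python
from h import *
T=cam("top");S=cam("scene")
it=cv2.imread("pics/top0.png");isc=cv2.imread("pics/scene0.png")
print("tcp px",proj(T,[197,645,230]),proj(S,[197,645,230]),"base",proj(T,[0,0,0]),proj(S,[0,0,0]))
def blobs(im,lo,hi,amin=15):
    m=cv2.inRange(cv2.cvtColor(im,cv2.COLOR_BGR2HSV),lo,hi);n,l,st,c=cv2.connectedComponentsWithStats(m)
    return [(c[i].round(1).tolist(),st[i].tolist()) for i in range(1,n) if st[i,4]>=amin]
print("green top");[print(b) for b in blobs(it,(45,80,40),(85,255,255))]
print("green scene");[print(b) for b in blobs(isc,(45,80,40),(85,255,255))]
# board outline
m=cv2.inRange(cv2.cvtColor(it,cv2.COLOR_BGR2HSV),(0,0,190),(180,50,255))
m[:230]=0;m[330:]=0;m[:,:195]=0;m[:,350:]=0
cs,_=cv2.findContours(m,cv2.RETR_EXTERNAL,cv2.CHAIN_APPROX_NONE);p=np.vstack(cs)
r=cv2.minAreaRect(cv2.convexHull(p));bx=cv2.boxPoints(r);print(bx)
W=[onz(T,b,20)[:2].round(1).tolist() for b in bx];print(W, np.mean(W,0))
wp=np.array([onz(T,q,20)[:2] for q in p[:,0].astype(float)],np.float32);rr=cv2.minAreaRect(wp);print(rr)
print("jar lid rough",onz(T,(429,294),84),onz(S,(375,336),84))
a=cv2.resize(it[225:335,195:460],None,fx=3,fy=3,interpolation=cv2.INTER_CUBIC)
b=cv2.resize(isc[170:385,175:405],None,fx=1.2,fy=1.2)
o=np.zeros((a.shape[0]+b.shape[0],795,3),np.uint8);o[:a.shape[0]]=a;o[a.shape[0]:,:b.shape[1]]=b
cv2.imwrite("pics/c1.png",o)
```

```text
tcp px [-59.67269022 455.95893566] [-62.86338722 110.99073752] base [316.58819484 516.30931681] [ 60.03843791 448.42237495]
green top
([423.0, 193.4], [414, 184, 20, 20, 233])
([303.2, 269.5], [300, 259, 8, 22, 84])
([430.2, 292.8], [421, 284, 20, 19, 266])
green scene
([286.7, 239.3], [280, 224, 15, 32, 301])
([447.0, 257.2], [436, 245, 24, 24, 361])
([374.0, 335.8], [362, 326, 26, 22, 384])
[[197.57237 262.54745]
 [330.31116 234.89351]
 [343.53076 298.34775]
 [210.79199 326.0017 ]]
[[555.8, 243.1], [603.8, -63.9], [455.3, -85.2], [410.2, 214.6]] [506.275  77.15 ]
((506.47198486328125, 76.89171600341797), (148.65945434570312, 305.8055725097656), 8.802308082580566)
jar lid rough [ 447.49935877 -265.91461986   84.        ] [ 450.16385317 -271.04055957   84.        ]
```

View pics/c1.png

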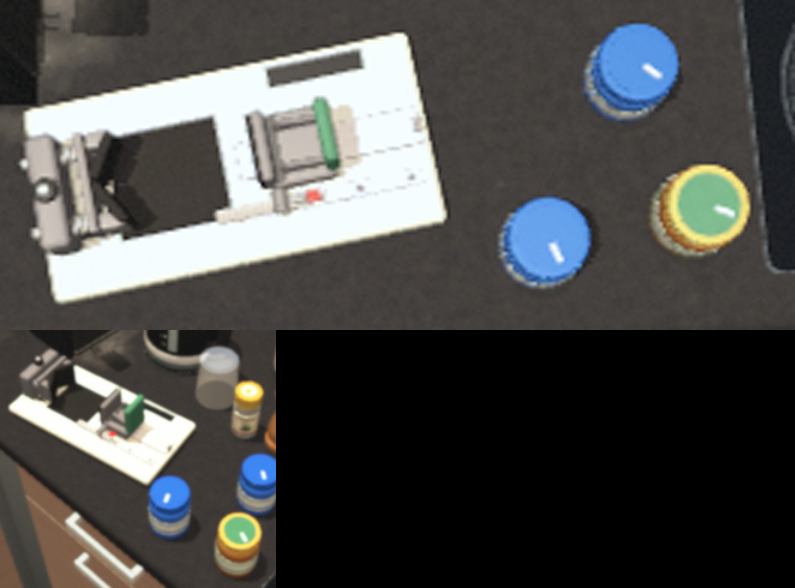

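The enlarged crop confirms that the brass-rimmed, green-topped, amber jar at top (430,293) is the target. The two blue-lidded ones are the decoys. The board's +y axis points to the image left, towards the rear jaw, and the red pawl tab is on the -x side, which is consistent.

```bash
cat >> h.py <<'E'
def plan(p,phi,targets):
    c,s=np.cos(np.radians(phi)),np.sin(np.radians(phi));M=np.array([[0,c,s],[0,s,-c],[-1,0,0]])
    for q,f in targets:
        d=M.T@(np.array(q,float)-p)/1000;print(q,f,"t",d.round(4),"wx",round(phi-f,2))
ang=np.radians(98.8);BY=np.array([np.cos(ang),np.sin(ang)]);BX=np.array([BY[1],-BY[0]])
C0=np.array([529.5,-74.5])+150*BY
def b2w(x,y): return C0+x*BX+y*BY
E
python3 - <<'E'
from h import *
T=cam("top");S=cam("scene")
print(onz(T,(430.2,292.8),84),onz(S,(374,335.8),84))
print("bay",b2w(0,50),b2w(0,40),"plate start",b2w(0,-110),C0)
# jaw/plate position: green plate top in top view
for p in [(300,259),(302,259),(305,281),(308,280)]: 
    w=onz(T,p,95)[:2]-C0;print(p,w@BX,w@BY)
plan(np.array([197.37,645.52,231.3]),73.0,[((440,260,230),30),((455,0,230),0),((450,-269.5,230),-26)])
E
```

```text
[ 449.92465622 -268.73395047   84.        ] [ 449.35002308 -269.56145005   84.        ]
bay [498.90283274 123.14567629] [500.43269111 113.26339247] plate start [523.38056655 -34.97086474] [506.55212456  73.73425722]
(300, 259) 19.718043954574284 -71.52654270911177
(302, 259) 18.825199762349406 -75.73007971883692
(305, 281) -29.201615511252612 -72.48625220767036
(308, 280) -28.426326187292283 -79.17013108572523
(440, 260, 230) 30 t [ 0.0013 -0.2977  0.3447] wx 43.0
(455, 0, 230) 0 t [ 0.0013 -0.542   0.4351] wx 73.0
(450, -269.5, 230) -26 t [ 0.0013 -0.8012  0.5091] wx 99.0
```

Call:
{"method": "play_rows", "body": {
  "commands": [
    {"tx":0,"ty":-0.298,"tz":0.345,"wx":43,"wy":0,"wz":0,"claw":100},
    {"tx":0,"ty":-0.298,"tz":0.345,"wx":43,"wy":0,"wz":0,"claw":100},
    {"tx":0,"ty":-0.298,"tz":0.345,"wx":43,"wy":0,"wz":0,"claw":100},
    {"tx":0,"ty":-0.298,"tz":0.345,"wx":43,"wy":0,"wz":0,"claw":100},
    {"tx":0,"ty":-0.298,"tz":0.345,"wx":43,"wy":0,"wz":0,"claw":100},
    {"tx":0,"ty":-0.298,"tz":0.345,"wx":43,"wy":0,"wz":0,"claw":100},
    {"tx":0,"ty":-0.298,"tz":0.345,"wx":43,"wy":0,"wz":0,"claw":100},
    {"tx":0,"ty":-0.298,"tz":0.345,"wx":43,"wy":0,"wz":0,"claw":100},
    {"tx":0,"ty":-0.298,"tz":0.345,"wx":43,"wy":0,"wz":0,"claw":100},
    {"tx":0,"ty":-0.298,"tz":0.345,"wx":43,"wy":0,"wz":0,"claw":100},
    {"tx":0,"ty":-0.542,"tz":0.435,"wx":73,"wy":0,"wz":0,"claw":100},
    {"tx":0,"ty":-0.542,"tz":0.435,"wx":73,"wy":0,"wz":0,"claw":100},
    {"tx":0,"ty":-0.542,"tz":0.435,"wx":73,"wy":0,"wz":0,"claw":100},
    {"tx":0,"ty":-0.542,"tz":0.435,"wx":73,"wy":0,"wz":0,"claw":100},
    {"tx":0,"ty":-0.542,"tz":0.435,"wx":73,"wy":0,"wz":0,"claw":100},
    {"tx":0,"ty":-0.542,"tz":0.435,"wx":73,"wy":0,"wz":0,"claw":100}
  ],
  "force": 40
}}

```text
clock: 1.7
tcp_pos: [454.3, -5.6, 231.4]
orientation: [-0.498, -0.502, -0.497, 0.503]
wrist_force: [-0.2, 0.1, 0.6]
width: 85.7
```

Run:
```python
from h import *
r,p=rot();m=r.as_matrix();print(get_state()["clock"],p,m.round(3).tolist(),get_state()["joints"].round(2))
cv2.imwrite("pics/w1.png",viewer.snapshot("wrist"))
phi=np.degrees(np.arctan2(m[1,1],m[0,1]));print(phi)
plan(p,phi,[((450,-269.2,230),-26),((450,-269.2,56),-26)])
C=cam("wrist");print([proj(C,[*b2w(x,y),20]).round() for x,y in [(75,150),(-75,150),(75,-150),(-75,-150),(0,50)]])
```

```text
1.7 [454.28890423  -5.59872141 231.4465904 ] [[0.0, 1.0, -0.009], [-0.001, -0.009, -1.0], [-1.0, 0.0, 0.001]] [-0.57  0.1   0.54  2.06 -0.06  1.   -0.02]
-0.5197028408098399
(450, -269.2, 230) -26 t [ 0.0014 -0.0019  0.2636] wx 25.48
(450, -269.2, 56) -26 t [ 0.1754 -0.0019  0.2636] wx 25.48
[array([ 464., -137.]), array([252., -96.]), array([486., 265.]), array([320., 290.]), array([375.,  38.])]
```

View pics/w1.png

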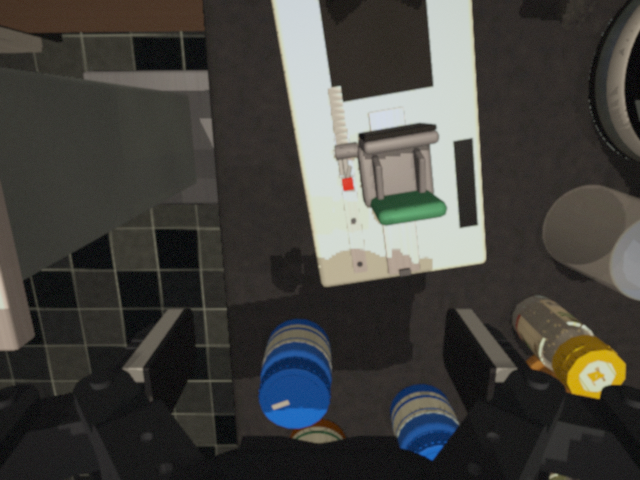

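The wrist view shows the board's front corners at (486,262) and (322,286), within 4 px of the prediction, so the board frame is good. The jaw and its green plate are at (408,207).

Call:
{"method": "play_rows", "body": {
  "commands": [
    {"tx":0.001,"ty":-0.002,"tz":0.264,"wx":25.5,"wy":0,"wz":0,"claw":100},
    {"tx":0.001,"ty":-0.002,"tz":0.264,"wx":25.5,"wy":0,"wz":0,"claw":100},
    {"tx":0.001,"ty":-0.002,"tz":0.264,"wx":25.5,"wy":0,"wz":0,"claw":100},
    {"tx":0.001,"ty":-0.002,"tz":0.264,"wx":25.5,"wy":0,"wz":0,"claw":100},
    {"tx":0.001,"ty":-0.002,"tz":0.264,"wx":25.5,"wy":0,"wz":0,"claw":100},
    {"tx":0.001,"ty":-0.002,"tz":0.264,"wx":25.5,"wy":0,"wz":0,"claw":100},
    {"tx":0.001,"ty":-0.002,"tz":0.264,"wx":25.5,"wy":0,"wz":0,"claw":100},
    {"tx":0.101,"ty":-0.002,"tz":0.264,"wx":25.5,"wy":0,"wz":0,"claw":100},
    {"tx":0.101,"ty":-0.002,"tz":0.264,"wx":25.5,"wy":0,"wz":0,"claw":100},
    {"tx":0.101,"ty":-0.002,"tz":0.264,"wx":25.5,"wy":0,"wz":0,"claw":100},
    {"tx":0.101,"ty":-0.002,"tz":0.264,"wx":25.5,"wy":0,"wz":0,"claw":100}
  ]
}}

```text
clock: 2.85
tcp_pos: [453.5, -262.3, 130.4]
orientation: [-0.377, -0.597, -0.379, 0.598]
wrist_force: [-0.0, -0.6, 1.8]
width: 85.2
```

Run:
```python
from h import *
r,p=rot();m=r.as_matrix();print(get_state()["clock"],p,m.round(3).tolist(),get_state()["joints"].round(2))
im=viewer.snapshot("wrist")
C=cam("wrist")
for k in range(0,360,20): cv2.circle(im,tuple(int(v) for v in proj(C,[450+29*np.cos(np.radians(k)),-269.2+29*np.sin(np.radians(k)),84])),2,(255,0,255),-1)
cv2.imwrite("pics/w2.png",im)
```

```text
2.85 [ 453.47699215 -262.25093219  130.37765512] [[-0.001, 0.904, -0.428], [0.001, -0.428, -0.904], [-1.0, -0.002, -0.0]] [-0.09  0.4   0.68  2.02 -0.34  0.83  0.34]
```

View pics/w2.png

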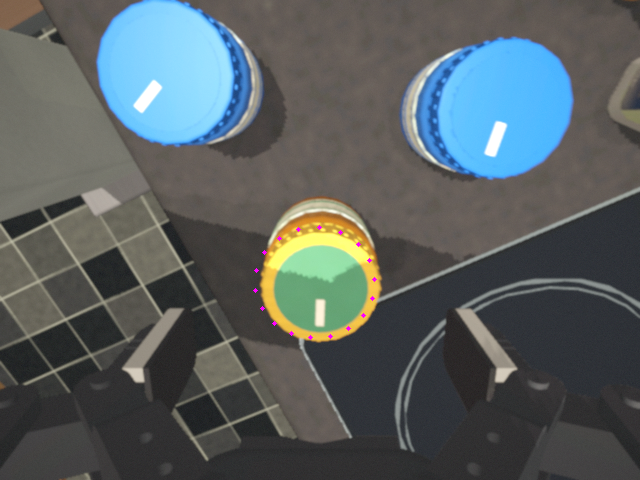

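The target lid's top is centred at about (321,286), close to the predicted ring. The two blue jars stand well clear of the fingers.

Run:
```python
from h import *
r,p=rot();m=r.as_matrix();phi=np.degrees(np.arctan2(m[1,1],m[0,1]));print(p,phi)
im=cv2.imread("pics/w2.png");C=cam("wrist")
mk=cv2.inRange(cv2.cvtColor(im,cv2.COLOR_BGR2HSV),(35,60,40),(90,255,255));mk[:200]=0;mk[350:]=0;mk[:,:255]=0;mk[:,390:]=0
cs,_=cv2.findContours(mk,cv2.RETR_EXTERNAL,cv2.CHAIN_APPROX_NONE);e=cv2.fitEllipse(max(cs,key=cv2.contourArea));print(e)
L=onz(C,e[0],84);print(L)
plan(p,phi,[((L[0],L[1],56),-25.4)])
```

```text
[ 454.39677119 -263.33600748  131.81335635] -25.39008107930457
((320.3516540527344, 288.16107177734375), (85.99752807617188, 92.34375762939453), 89.04734802246094)
[ 451.54564257 -271.88208341   84.        ]
(np.float64(451.545642565578), np.float64(-271.8820834145958), 56) -25.4 t [0.0758 0.0011 0.0089] wx 0.01
```

Call:
{"method": "play_rows", "body": {
  "commands": [
    {"tx":0,"ty":0,"tz":0.008,"wx":0,"wy":0,"wz":0,"claw":100},
    {"tx":0.04,"ty":0,"tz":0.008,"wx":0,"wy":0,"wz":0,"claw":100},
    {"tx":0.076,"ty":0,"tz":0.008,"wx":0,"wy":0,"wz":0,"claw":100},
    {"tx":0.076,"ty":0,"tz":0.008,"wx":0,"wy":0,"wz":0,"claw":100},
    {"tx":0.076,"ty":0,"tz":0.008,"wx":0,"wy":0,"wz":0,"claw":50},
    {"tx":0.076,"ty":0,"tz":0.008,"wx":0,"wy":0,"wz":0,"claw":50},
    {"tx":0.076,"ty":0,"tz":0.008,"wx":0,"wy":0,"wz":0,"claw":50},
    {"tx":0.076,"ty":0,"tz":0.008,"wx":0,"wy":0,"wz":0,"claw":50},
    {"tx":0.076,"ty":0,"tz":0.008,"wx":0,"wy":0,"wz":0,"claw":50},
    {"tx":0.076,"ty":0,"tz":0.008,"wx":0,"wy":0,"wz":0,"claw":50},
    {"tx":0.076,"ty":0,"tz":0.008,"wx":0,"wy":0,"wz":0,"claw":50},
    {"tx":0.076,"ty":0,"tz":0.008,"wx":0,"wy":0,"wz":0,"claw":50}
  ],
  "force": 40
}}

```text
clock: 4.1
tcp_pos: [449.3, -271.7, 57.5]
orientation: [0.377, 0.599, 0.377, -0.597]
wrist_force: [-4.8, 3.0, 12.9]
width: 56.8
```

Run:
```python
from h import *
s=get_state();r,p=rot();m=r.as_matrix();phi=np.degrees(np.arctan2(m[1,1],m[0,1]));print(p,phi,s["width"],s["wrist_force"])
w=b2w(0,38);plan(p,phi,[((p[0],p[1],p[2]+110),phi),((w[0],w[1],p[2]+110),phi),((w[0],w[1],p[2]+20),phi)])
print((p[:2]-C0)@BX,(p[:2]-C0)@BY)
```

```text
[ 449.26812965 -271.65645998   57.48463811] -25.504199366497872 56.842380569795665 [-4.78250425  2.95215827 12.91369686]
(np.float64(449.26812964808585), np.float64(-271.65645998311186), np.float64(167.4846381119109)) -25.504199366497872 t [-0.11  0.    0.  ] wx 0.0
(np.float64(500.7386627786008), np.float64(111.28693571195191), np.float64(167.4846381119109)) -25.504199366497872 t [-0.11   -0.1184 -0.3678] wx 0.0
(np.float64(500.7386627786008), np.float64(111.28693571195191), np.float64(77.48463811191091)) -25.504199366497872 t [-0.02   -0.1184 -0.3678] wx 0.0
-109.4495572876186 -332.56126955842257
```

Call:
{"method": "play_rows", "body": {
  "commands": [
    {"tx":-0.03,"ty":0,"tz":0,"wx":0,"wy":0,"wz":0,"claw":50},
    {"tx":-0.07,"ty":0,"tz":0,"wx":0,"wy":0,"wz":0,"claw":50},
    {"tx":-0.11,"ty":0,"tz":0,"wx":0,"wy":0,"wz":0,"claw":50},
    {"tx":-0.11,"ty":0,"tz":0,"wx":0,"wy":0,"wz":0,"claw":50},
    {"tx":-0.11,"ty":-0.009,"tz":-0.029,"wx":0,"wy":0,"wz":0,"claw":50},
    {"tx":-0.11,"ty":-0.021,"tz":-0.066,"wx":0,"wy":0,"wz":0,"claw":50},
    {"tx":-0.11,"ty":-0.035,"tz":-0.11,"wx":0,"wy":0,"wz":0,"claw":50},
    {"tx":-0.11,"ty":-0.05,"tz":-0.155,"wx":0,"wy":0,"wz":0,"claw":50},
    {"tx":-0.11,"ty":-0.064,"tz":-0.2,"wx":0,"wy":0,"wz":0,"claw":50},
    {"tx":-0.11,"ty":-0.079,"tz":-0.245,"wx":0,"wy":0,"wz":0,"claw":50},
    {"tx":-0.11,"ty":-0.093,"tz":-0.29,"wx":0,"wy":0,"wz":0,"claw":50},
    {"tx":-0.11,"ty":-0.105,"tz":-0.325,"wx":0,"wy":0,"wz":0,"claw":50},
    {"tx":-0.11,"ty":-0.113,"tz":-0.35,"wx":0,"wy":0,"wz":0,"claw":50},
    {"tx":-0.11,"ty":-0.118,"tz":-0.368,"wx":0,"wy":0,"wz":0,"claw":50},
    {"tx":-0.11,"ty":-0.118,"tz":-0.368,"wx":0,"wy":0,"wz":0,"claw":50},
    {"tx":-0.11,"ty":-0.118,"tz":-0.368,"wx":0,"wy":0,"wz":0,"claw":50},
    {"tx":-0.11,"ty":-0.118,"tz":-0.368,"wx":0,"wy":0,"wz":0,"claw":50}
  ]
}}

```text
clock: 5.8
tcp_pos: [501.1, 110.2, 164.5]
orientation: [-0.377, -0.598, -0.377, 0.599]
wrist_force: [0.1, 0.4, -3.7]
width: 56.8
```

Run:
```python
from h import *
s=get_state();r,p=rot();m=r.as_matrix();phi=np.degrees(np.arctan2(m[1,1],m[0,1]));print(s["clock"],p,phi,s["width"],s["wrist_force"],s["joints"].round(2))
T=cam("top");im=viewer.snapshot("top");S=cam("scene");sc=viewer.snapshot("scene");w=viewer.snapshot("wrist")
w0=b2w(0,38);plan(p,phi,[((w0[0],w0[1],77.5),phi)])
a=cv2.resize(im[225:335,190:350],(400,275),interpolation=cv2.INTER_CUBIC);b=cv2.resize(sc[150:310,170:350],(400,355),interpolation=cv2.INTER_CUBIC)
o=np.zeros((600,800,3),np.uint8)
a=cv2.resize(a,(400,275));o[:275,:400]=a;o[:355,400:]=b;o[300:600,:400]=cv2.resize(w,(400,300));cv2.imwrite("pics/c3.png",o)
```

```text
5.8 [501.05878419 110.17022208 164.47067351] -25.627690510431457 56.76761061177236 [ 0.11458024  0.37673411 -3.65323176] [-0.81  0.32  0.63  2.01 -0.24  0.88 -0.5 ]
(np.float64(500.7386627786008), np.float64(111.28693571195191), 77.5) -25.627690510431457 t [ 0.087  -0.0008 -0.0009] wx 0.0
```

View pics/c3.png

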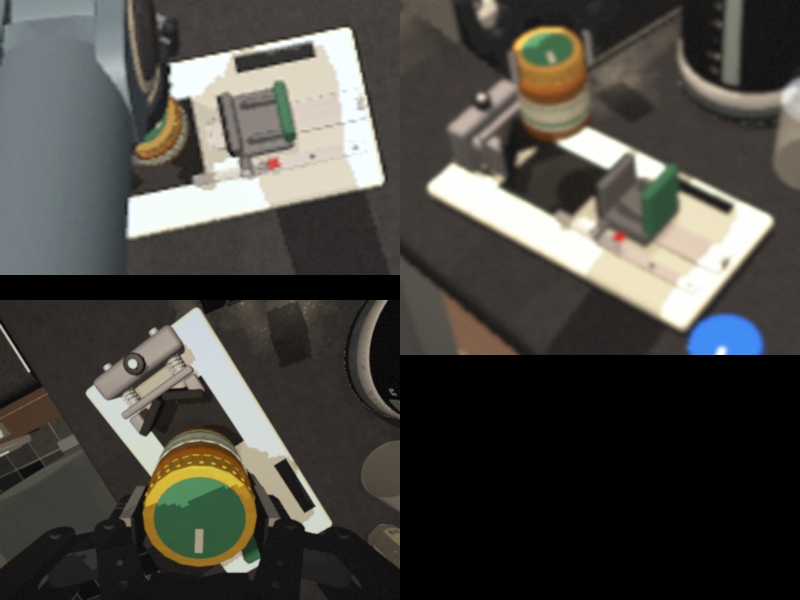

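The jar hangs upright in the gripper, weighing about 3.7 N, over the bay and clear of the V and the jaw.

Call:
{"method": "play_rows", "body": {
  "commands": [
    {"tx":0.03,"ty":0,"tz":-0.001,"wx":0,"wy":0,"wz":0,"claw":50},
    {"tx":0.06,"ty":0,"tz":-0.001,"wx":0,"wy":0,"wz":0,"claw":50},
    {"tx":0.075,"ty":0,"tz":-0.001,"wx":0,"wy":0,"wz":0,"claw":50},
    {"tx":0.084,"ty":0,"tz":-0.001,"wx":0,"wy":0,"wz":0,"claw":50},
    {"tx":0.084,"ty":0,"tz":-0.001,"wx":0,"wy":0,"wz":0,"claw":50},
    {"tx":0.084,"ty":0,"tz":-0.001,"wx":0,"wy":0,"wz":0,"claw":50}
  ]
}}

```text
clock: 6.55
tcp_pos: [502.5, 112.4, 81.0]
orientation: [0.377, 0.599, 0.377, -0.598]
wrist_force: [1.5, 0.1, -2.9]
width: 56.8
```

Run:
```python
from h import *
s=get_state();print(s["tcp_pos"],s["wrist_force"],s["width"])
```

```text
[502.50331552 112.4044861   80.95766839] [ 1.54759285  0.09212619 -2.85065129] 56.79974919971085
```

Call:
{"method": "play_rows", "body": {
  "commands": [
    {"tx":0.001,"ty":0,"tz":0,"wx":0,"wy":0,"wz":0,"claw":50},
    {"tx":0.0015,"ty":0,"tz":0,"wx":0,"wy":0,"wz":0,"claw":50},
    {"tx":0.002,"ty":0,"tz":0,"wx":0,"wy":0,"wz":0,"claw":50},
    {"tx":0.0025,"ty":0,"tz":0,"wx":0,"wy":0,"wz":0,"claw":50},
    {"tx":0.0025,"ty":0,"tz":0,"wx":0,"wy":0,"wz":0,"claw":50}
  ]
}}

```text
clock: 7.05
tcp_pos: [501.7, 112.7, 77.8]
orientation: [0.377, 0.598, 0.377, -0.598]
wrist_force: [-0.3, 0.6, -2.2]
width: 56.6
```

Call:
{"method": "play_rows", "body": {
  "commands": [
    {"tx":0.0005,"ty":0,"tz":0,"wx":0,"wy":0,"wz":0,"claw":50},
    {"tx":0.001,"ty":0,"tz":0,"wx":0,"wy":0,"wz":0,"claw":50},
    {"tx":0.001,"ty":0,"tz":0,"wx":0,"wy":0,"wz":0,"claw":50}
  ]
}}

```text
clock: 7.35
tcp_pos: [501.9, 112.6, 77.6]
orientation: [0.377, 0.598, 0.378, -0.598]
wrist_force: [-2.4, 0.1, 6.4]
width: 56.5
```

Contact is made (+6 N). I'll release and rise, then look.

Call:
{"method": "play_rows", "body": {
  "commands": [
    {"tx":0,"ty":0,"tz":0,"wx":0,"wy":0,"wz":0,"claw":70},
    {"tx":0,"ty":0,"tz":0,"wx":0,"wy":0,"wz":0,"claw":100},
    {"tx":0,"ty":0,"tz":0,"wx":0,"wy":0,"wz":0,"claw":100},
    {"tx":0,"ty":0,"tz":0,"wx":0,"wy":0,"wz":0,"claw":100},
    {"tx":0,"ty":0,"tz":0,"wx":0,"wy":0,"wz":0,"claw":100},
    {"tx":-0.04,"ty":0,"tz":0,"wx":0,"wy":0,"wz":0,"claw":100},
    {"tx":-0.08,"ty":0,"tz":0,"wx":0,"wy":0,"wz":0,"claw":100},
    {"tx":-0.1,"ty":0,"tz":0,"wx":0,"wy":0,"wz":0,"claw":100},
    {"tx":-0.1,"ty":0,"tz":0,"wx":0,"wy":0,"wz":0,"claw":100},
    {"tx":-0.1,"ty":0,"tz":0,"wx":0,"wy":0,"wz":0,"claw":100}
  ]
}}

```text
clock: 8.35
tcp_pos: [501.5, 112.8, 176.6]
orientation: [0.377, 0.598, 0.378, -0.598]
wrist_force: [-1.1, -0.3, -0.5]
width: 85.4
```

Run:
```python
from h import *
s=get_state();r,p=rot();m=r.as_matrix();phi=np.degrees(np.arctan2(m[1,1],m[0,1]));print(s["clock"],p,phi,s["width"],s["wrist_force"])
C=cam("wrist");im=viewer.snapshot("wrist");cv2.imwrite("pics/w4.png",im);print([proj(C,[*b2w(0,y),z]).round().tolist() for y,z in [(38,104),(38,20),(-80,95),(85,78)]])
w=b2w(0,-115);plan(p,phi,[((w[0],w[1],190),8.8),((w[0],w[1],62),8.8)])
```

```text
8.35 [501.45635636 112.80531693 176.61004944] -25.48789896197042 85.44229005402713 [-1.0645706  -0.30523405 -0.52934466]
[[318.0, 257.0], [319.0, 220.0], [425.0, 400.0], [272.0, 178.0]]
(np.float64(524.1454957300587), np.float64(-39.91200664937065), 190) 8.8 t [-0.0134  0.0862  0.1281] wx -34.29
(np.float64(524.1454957300587), np.float64(-39.91200664937065), 62) 8.8 t [0.1146 0.0862 0.1281] wx -34.29
```

View pics/w4.png

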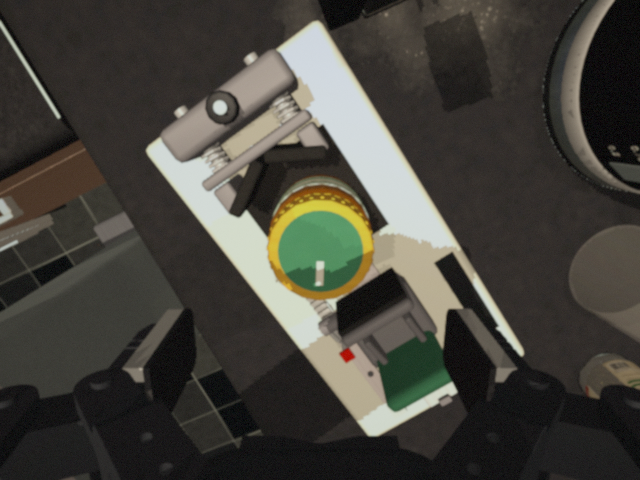

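The jar stands upright in the bay in front of the V, with its lid centre at (320,248), against (318,257) predicted. The jaw at (385,320) and the plate at (415,370) are untouched.

Call:
{"method": "play_rows", "body": {
  "commands": [
    {"tx":-0.014,"ty":0.03,"tz":0.045,"wx":-12,"wy":0,"wz":0,"claw":0},
    {"tx":-0.014,"ty":0.058,"tz":0.086,"wx":-23,"wy":0,"wz":0,"claw":0},
    {"tx":-0.014,"ty":0.086,"tz":0.128,"wx":-34.3,"wy":0,"wz":0,"claw":0},
    {"tx":-0.014,"ty":0.086,"tz":0.128,"wx":-34.3,"wy":0,"wz":0,"claw":0},
    {"tx":-0.014,"ty":0.086,"tz":0.128,"wx":-34.3,"wy":0,"wz":0,"claw":0},
    {"tx":-0.014,"ty":0.086,"tz":0.128,"wx":-34.3,"wy":0,"wz":0,"claw":0},
    {"tx":0.03,"ty":0.086,"tz":0.128,"wx":-34.3,"wy":0,"wz":0,"claw":0},
    {"tx":0.075,"ty":0.086,"tz":0.128,"wx":-34.3,"wy":0,"wz":0,"claw":0},
    {"tx":0.115,"ty":0.086,"tz":0.128,"wx":-34.3,"wy":0,"wz":0,"claw":0},
    {"tx":0.115,"ty":0.086,"tz":0.128,"wx":-34.3,"wy":0,"wz":0,"claw":0},
    {"tx":0.115,"ty":0.086,"tz":0.128,"wx":-34.3,"wy":0,"wz":0,"claw":0},
    {"tx":0.115,"ty":0.086,"tz":0.128,"wx":-34.3,"wy":0,"wz":0,"claw":0}
  ]
}}

```text
clock: 9.6
tcp_pos: [525.8, -39.3, 63.6]
orientation: [0.538, 0.461, 0.536, -0.459]
wrist_force: [0.3, -0.2, 0.5]
width: -0.1
```

```bash
cat > st.py <<'E'
from h import *
s=get_state();r,p=rot();m=r.as_matrix();d=p[:2]-C0
print(s["clock"],p.round(1),"phi",np.degrees(np.arctan2(m[1,1],m[0,1])).round(2),"w",round(s["width"],1),"F",s["wrist_force"].round(2),"board xy",(d@BX).round(1),(d@BY).round(1),"Fby",(s["wrist_force"][:2]@BY).round(2),"M",s["moment"].round(2))
E
python3 st.py
```

```text
9.6 [525.8 -39.3  63.6] phi 8.82 w -0.1 F [ 0.28 -0.22  0.52] board xy 1.8 -114.6 Fby -0.26 M [-0.04 -0.01  0.05]
```

Call:
{"method": "play_rows", "body": {
  "commands": [
    {"tx":0,"ty":0,"tz":-0.008,"wx":0,"wy":0,"wz":0,"claw":0},
    {"tx":0,"ty":0,"tz":-0.014,"wx":0,"wy":0,"wz":0,"claw":0},
    {"tx":0,"ty":0,"tz":-0.018,"wx":0,"wy":0,"wz":0,"claw":0},
    {"tx":0,"ty":0,"tz":-0.021,"wx":0,"wy":0,"wz":0,"claw":0},
    {"tx":0,"ty":0,"tz":-0.024,"wx":0,"wy":0,"wz":0,"claw":0},
    {"tx":0,"ty":0,"tz":-0.027,"wx":0,"wy":0,"wz":0,"claw":0},
    {"tx":0,"ty":0,"tz":-0.03,"wx":0,"wy":0,"wz":0,"claw":0},
    {"tx":0,"ty":0,"tz":-0.033,"wx":0,"wy":0,"wz":0,"claw":0},
    {"tx":0,"ty":0,"tz":-0.036,"wx":0,"wy":0,"wz":0,"claw":0},
    {"tx":0,"ty":0,"tz":-0.039,"wx":0,"wy":0,"wz":0,"claw":0},
    {"tx":0,"ty":0,"tz":-0.042,"wx":0,"wy":0,"wz":0,"claw":0},
    {"tx":0,"ty":0,"tz":-0.045,"wx":0,"wy":0,"wz":0,"claw":0},
    {"tx":0,"ty":0,"tz":-0.045,"wx":0,"wy":0,"wz":0,"claw":0}
  ]
}}

```text
clock: 10.9
tcp_pos: [517.1, 5.3, 61.7]
orientation: [0.537, 0.46, 0.537, -0.46]
wrist_force: [-0.4, 0.3, -0.0]
width: -0.2
```

```bash
python3 st.py
```

```text
10.9 [517.1   5.3  61.7] phi 8.83 w -0.2 F [-0.45  0.32 -0.02] board xy -0.0 -69.2 Fby 0.39 M [ 0.01  0.02 -0.03]
```

Call:
{"method": "play_rows", "body": {
  "commands": [
    {"tx":0,"ty":0,"tz":-0.002,"wx":0,"wy":0,"wz":0,"claw":0},
    {"tx":0,"ty":0,"tz":-0.004,"wx":0,"wy":0,"wz":0,"claw":0},
    {"tx":0,"ty":0,"tz":-0.006,"wx":0,"wy":0,"wz":0,"claw":0},
    {"tx":0,"ty":0,"tz":-0.008,"wx":0,"wy":0,"wz":0,"claw":0},
    {"tx":0,"ty":0,"tz":-0.01,"wx":0,"wy":0,"wz":0,"claw":0}
  ]
}}

```text
clock: 11.4
tcp_pos: [515.8, 13.6, 61.7]
orientation: [0.537, 0.46, 0.536, -0.461]
wrist_force: [0.3, -4.6, -1.1]
width: -0.1
```

```bash
python3 st.py
python3 - <<'E'
from h import *
im=viewer.snapshot("wrist");sc=viewer.snapshot("scene")
o=np.zeros((480,800,3),np.uint8);o[:360,:480]=cv2.resize(im,(480,360));o[:320,480:]=cv2.resize(sc[170:310,190:330],(320,320),interpolation=cv2.INTER_CUBIC);cv2.imwrite("pics/c5.png",o)
E
```

```text
11.4 [515.8  13.6  61.7] phi 8.76 w -0.1 F [ 0.25 -4.61 -1.14] board xy -0.0 -60.8 Fby -4.59 M [-0.94 -0.12 -0.02]
```

View pics/c5.png

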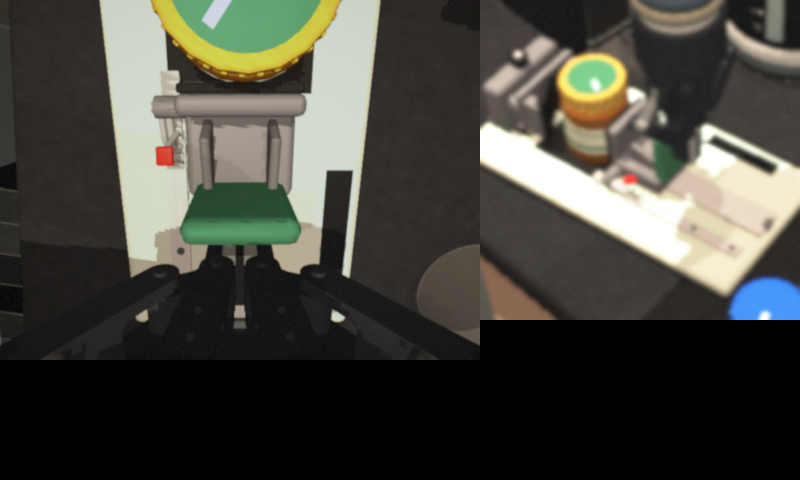

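The fingers press on the green plate squarely (wrist view (240,230)). The jaw face is close to the jar and the jar is still upright.

Call:
{"method": "play_rows", "body": {
  "commands": [
    {"tx":0,"ty":0,"tz":-0.0015,"wx":0,"wy":0,"wz":0,"claw":0},
    {"tx":0,"ty":0,"tz":-0.003,"wx":0,"wy":0,"wz":0,"claw":0},
    {"tx":0,"ty":0,"tz":-0.0045,"wx":0,"wy":0,"wz":0,"claw":0},
    {"tx":0,"ty":0,"tz":-0.006,"wx":0,"wy":0,"wz":0,"claw":0}
  ]
}}

```text
clock: 11.9
tcp_pos: [514.7, 20.5, 61.7]
orientation: [0.537, 0.46, 0.537, -0.46]
wrist_force: [-1.6, -2.7, -0.7]
width: 0.1
```

```bash
python3 st.py
```

```text
11.9 [514.7  20.5  61.7] phi 8.78 w 0.1 F [-1.62 -2.73 -0.71] board xy -0.1 -53.9 Fby -2.45 M [-0.57  0.1   0.01]
```

Call:
{"method": "play_rows", "body": {
  "commands": [
    {"tx":0,"ty":0,"tz":-0.0015,"wx":0,"wy":0,"wz":0,"claw":0},
    {"tx":0,"ty":0,"tz":-0.003,"wx":0,"wy":0,"wz":0,"claw":0},
    {"tx":0,"ty":0,"tz":-0.0045,"wx":0,"wy":0,"wz":0,"claw":0},
    {"tx":0,"ty":0,"tz":-0.006,"wx":0,"wy":0,"wz":0,"claw":0}
  ]
}}

```text
clock: 12.3
tcp_pos: [513.8, 26.6, 61.7]
orientation: [0.537, 0.46, 0.537, -0.46]
wrist_force: [-0.0, -4.2, -0.3]
width: 0.3
```

```bash
python3 st.py
```

```text
12.3 [513.8  26.6  61.7] phi 8.81 w 0.3 F [-0.03 -4.2  -0.31] board xy -0.1 -47.7 Fby -4.14 M [-0.92  0.13  0.03]
```

Call:
{"method": "play_rows", "body": {
  "commands": [
    {"tx":0,"ty":0,"tz":-0.0015,"wx":0,"wy":0,"wz":0,"claw":0},
    {"tx":0,"ty":0,"tz":-0.003,"wx":0,"wy":0,"wz":0,"claw":0},
    {"tx":0,"ty":0,"tz":-0.0045,"wx":0,"wy":0,"wz":0,"claw":0}
  ]
}}

```text
clock: 12.6
tcp_pos: [513.3, 29.6, 61.8]
orientation: [0.537, 0.46, 0.536, -0.461]
wrist_force: [0.4, -6.8, -0.3]
width: 0.2
```

```bash
python3 st.py
```

```text
12.6 [513.3  29.6  61.8] phi 8.76 w 0.2 F [ 0.42 -6.85 -0.27] board xy -0.0 -44.6 Fby -6.83 M [-1.52  0.01  0.04]
```

Call:
{"method": "play_rows", "body": {
  "commands": [
    {"tx":0,"ty":0,"tz":-0.001,"wx":0,"wy":0,"wz":0,"claw":0},
    {"tx":0,"ty":0,"tz":-0.002,"wx":0,"wy":0,"wz":0,"claw":0},
    {"tx":0,"ty":0,"tz":-0.003,"wx":0,"wy":0,"wz":0,"claw":0},
    {"tx":0,"ty":0,"tz":-0.003,"wx":0,"wy":0,"wz":0,"claw":0}
  ]
}}

```text
clock: 13.0
tcp_pos: [513.1, 31.3, 61.8]
orientation: [0.537, 0.46, 0.536, -0.461]
wrist_force: [0.1, -8.8, -1.0]
width: 0.0
```

```bash
python3 st.py
```

```text
13.0 [513.1  31.3  61.8] phi 8.7 w 0.0 F [ 0.07 -8.8  -1.02] board xy -0.1 -43.0 Fby -8.71 M [-1.87 -0.08  0.01]
```

Call:
{"method": "play_rows", "body": {
  "commands": [
    {"tx":0,"ty":0,"tz":-0.001,"wx":0,"wy":0,"wz":0,"claw":0},
    {"tx":0,"ty":0,"tz":-0.002,"wx":0,"wy":0,"wz":0,"claw":0},
    {"tx":0,"ty":0,"tz":-0.003,"wx":0,"wy":0,"wz":0,"claw":0},
    {"tx":0,"ty":0,"tz":-0.004,"wx":0,"wy":0,"wz":0,"claw":0},
    {"tx":0,"ty":0,"tz":-0.004,"wx":0,"wy":0,"wz":0,"claw":0}
  ]
}}

```text
clock: 13.5
tcp_pos: [512.7, 33.3, 61.8]
orientation: [0.538, 0.46, 0.535, -0.462]
wrist_force: [0.8, -13.0, -1.3]
width: -0.6
```

```bash
python3 st.py
```

```text
13.5 [512.7  33.3  61.8] phi 8.62 w -0.6 F [  0.84 -13.03  -1.33] board xy -0.1 -40.9 Fby -13.0 M [-2.64 -0.18  0.02]
```

Call:
{"method": "play_rows", "body": {
  "commands": [
    {"tx":0,"ty":0,"tz":-0.001,"wx":0,"wy":0,"wz":0,"claw":0},
    {"tx":0,"ty":0,"tz":-0.002,"wx":0,"wy":0,"wz":0,"claw":0},
    {"tx":0,"ty":0,"tz":-0.003,"wx":0,"wy":0,"wz":0,"claw":0},
    {"tx":0,"ty":0,"tz":-0.004,"wx":0,"wy":0,"wz":0,"claw":0},
    {"tx":0,"ty":0,"tz":-0.004,"wx":0,"wy":0,"wz":0,"claw":0}
  ]
}}

```text
clock: 14.0
tcp_pos: [512.4, 35.5, 61.9]
orientation: [0.538, 0.46, 0.534, -0.463]
wrist_force: [1.5, -16.7, -3.2]
width: 0.2
```

```bash
python3 st.py
```

```text
14.0 [512.4  35.5  61.9] phi 8.55 w 0.2 F [  1.48 -16.73  -3.21] board xy -0.1 -38.7 Fby -16.76 M [-3.35 -0.27  0.05]
```

Call:
{"method": "play_rows", "body": {
  "commands": [
    {"tx":0,"ty":0,"tz":-0.001,"wx":0,"wy":0,"wz":0,"claw":0},
    {"tx":0,"ty":0,"tz":-0.002,"wx":0,"wy":0,"wz":0,"claw":0},
    {"tx":0,"ty":0,"tz":-0.003,"wx":0,"wy":0,"wz":0,"claw":0},
    {"tx":0,"ty":0,"tz":-0.0035,"wx":0,"wy":0,"wz":0,"claw":0},
    {"tx":0,"ty":0,"tz":-0.0035,"wx":0,"wy":0,"wz":0,"claw":0}
  ]
}}

```text
clock: 14.5
tcp_pos: [512.2, 37.1, 61.9]
orientation: [0.538, 0.46, 0.533, -0.463]
wrist_force: [1.2, -20.7, -2.9]
width: 0.2
```

```bash
python3 st.py
```

```text
14.5 [512.2  37.1  61.9] phi 8.47 w 0.2 F [  1.23 -20.66  -2.89] board xy -0.1 -37.0 Fby -20.6 M [-4.12 -0.4   0.  ]
```

Call:
{"method": "play_rows", "body": {
  "commands": [
    {"tx":0,"ty":0,"tz":0.003,"wx":0,"wy":0,"wz":0,"claw":0},
    {"tx":0,"ty":0,"tz":0.006,"wx":0,"wy":0,"wz":0,"claw":0},
    {"tx":0,"ty":0,"tz":0.01,"wx":0,"wy":0,"wz":0,"claw":0},
    {"tx":0,"ty":0,"tz":0.016,"wx":0,"wy":0,"wz":0,"claw":0},
    {"tx":0,"ty":0,"tz":0.03,"wx":0,"wy":0,"wz":0,"claw":0},
    {"tx":0,"ty":0,"tz":0.05,"wx":0,"wy":0,"wz":0,"claw":0},
    {"tx":0,"ty":0,"tz":0.05,"wx":0,"wy":0,"wz":0,"claw":0},
    {"tx":-0.05,"ty":0,"tz":0.05,"wx":0,"wy":0,"wz":0,"claw":0},
    {"tx":-0.1,"ty":0,"tz":0.05,"wx":0,"wy":0,"wz":0,"claw":0},
    {"tx":-0.13,"ty":0,"tz":0.05,"wx":0,"wy":0,"wz":0,"claw":50},
    {"tx":-0.13,"ty":0,"tz":0.05,"wx":0,"wy":0,"wz":0,"claw":100},
    {"tx":-0.13,"ty":0,"tz":0.05,"wx":0,"wy":0,"wz":0,"claw":100},
    {"tx":-0.13,"ty":0,"tz":0.05,"wx":0,"wy":0,"wz":0,"claw":100}
  ]
}}

```text
clock: 15.8
tcp_pos: [517.8, -3.7, 190.6]
orientation: [0.536, 0.459, 0.538, -0.46]
wrist_force: [-0.8, 0.0, 0.8]
width: 57.9
```

```bash
python3 st.py
python3 - <<'E'
from h import *
C=cam("wrist");im=viewer.snapshot("wrist");cv2.imwrite("pics/w6.png",im)
hs=cv2.cvtColor(im,cv2.COLOR_BGR2HSV)
mk=cv2.inRange(hs,(35,60,40),(90,255,255))
cs,_=cv2.findContours(mk,cv2.RETR_EXTERNAL,cv2.CHAIN_APPROX_NONE)
for c in cs:
    if cv2.contourArea(c)>400:
        e=cv2.fitEllipse(c);L=onz(C,e[0],104);d=L[:2]-C0;print(e,cv2.boundingRect(c),L.round(1),"board",(d@BX).round(1),(d@BY).round(1))
r,p=rot();m=r.as_matrix();print(get_state()["joints"].round(2))
E
```

```text
15.8 [517.8  -3.7 190.6] phi 8.84 w 57.9 F [-0.77  0.03  0.76] board xy -0.8 -78.2 Fby 0.15 M [ 0.02 -0.01  0.03]
((321.54083251953125, 143.475830078125), (23.708147048950195, 94.718994140625), 90.13616180419922) (281, 132, 82, 24) [510.7  53.1 104. ] board 1.0 -21.1
((325.8260498046875, 5.410796165466309), (13.610347747802734, 65.95708465576172), 90.09165954589844) (294, 0, 64, 14) [502.6 118.4 104. ] board 2.9 44.7
[-0.56  0.28  0.59  1.97 -0.19  0.94  0.28]
```

View pics/w6.png

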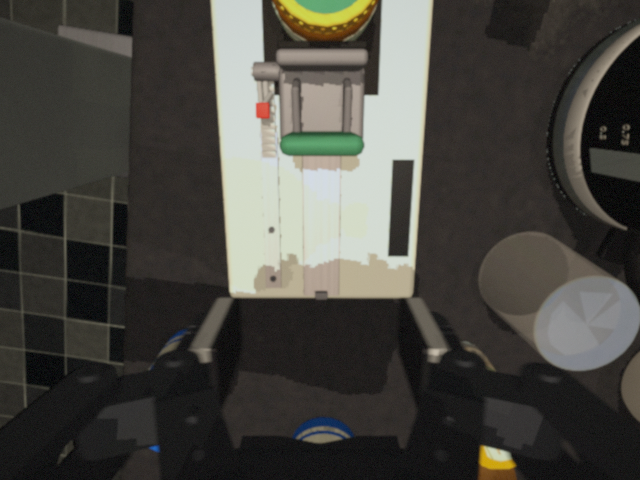

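The jaw stays forward, with the plate at (321,143), and its rubber face is against the jar at (325,30). The hand is off. Next I go over the lid and measure it.

Run:
```python
from h import *
r,p=rot();w=b2w(0,60);plan(p,8.84,[((w[0],w[1],190),-32)])
```

```text
(np.float64(497.372974380352), np.float64(133.02796010377608), 190) -32 t [ 0.0004  0.0009 -0.1384] wx 40.84
```

Call:
{"method": "play_rows", "body": {
  "commands": [
    {"tx":0,"ty":0,"tz":-0.03,"wx":8.5,"wy":0,"wz":0,"claw":100},
    {"tx":0,"ty":0.001,"tz":-0.07,"wx":17,"wy":0,"wz":0,"claw":100},
    {"tx":0,"ty":0.001,"tz":-0.11,"wx":25,"wy":0,"wz":0,"claw":100},
    {"tx":0,"ty":0.001,"tz":-0.138,"wx":33,"wy":0,"wz":0,"claw":100},
    {"tx":0,"ty":0.001,"tz":-0.138,"wx":41,"wy":0,"wz":0,"claw":100},
    {"tx":0,"ty":0.001,"tz":-0.138,"wx":41,"wy":0,"wz":0,"claw":100},
    {"tx":0,"ty":0.001,"tz":-0.138,"wx":41,"wy":0,"wz":0,"claw":100},
    {"tx":0,"ty":0.001,"tz":-0.138,"wx":41,"wy":0,"wz":0,"claw":100}
  ]
}}

```text
clock: 16.65
tcp_pos: [498.5, 131.2, 191.4]
orientation: [-0.342, -0.619, -0.342, 0.619]
wrist_force: [-0.8, 0.4, -0.2]
width: 85.7
```

```bash
python3 st.py
python3 - <<'E'
from h import *
C=cam("wrist");im=viewer.snapshot("wrist");cv2.imwrite("pics/w7.png",im)
hs=cv2.cvtColor(im,cv2.COLOR_BGR2HSV)
mk=cv2.inRange(hs,(35,60,40),(90,255,255))
cs,_=cv2.findContours(mk,cv2.RETR_EXTERNAL,cv2.CHAIN_APPROX_NONE)
r,p=rot();m=r.as_matrix();phi=np.degrees(np.arctan2(m[1,1],m[0,1]))
for c in cs:
    if cv2.contourArea(c)>400:
        e=cv2.fitEllipse(c);L=onz(C,e[0],104);d=L[:2]-C0;print(e,L.round(1),"board",(d@BX).round(1),(d@BY).round(1));plan(p,phi,[((L[0],L[1],77),phi)])
print(get_state()["joints"].round(2))
E
```

```text
16.65 [498.5 131.2 191.4] phi -32.2 w 85.7 F [-0.81  0.4  -0.21] board xy 0.9 58.0 Fby 0.52 M [-0.08  0.01 -0.  ]
((397.07330322265625, 316.41046142578125), (48.8403434753418, 79.38261413574219), 44.915714263916016) [514.8  68.6 104. ] board 7.3 -6.3
(np.float64(514.7738634235116), np.float64(68.60456779801437), 77) -32.22219463189485 t [0.1145 0.047  0.0443] wx 0.0
((313.90936279296875, 235.11593627929688), (76.15401458740234, 79.36024475097656), 93.19287109375) [499.7 138.2 104. ] board 3.1 64.7
(np.float64(499.7295899177142), np.float64(138.18757288922086), 77) -32.22219463189485 t [ 0.1145 -0.0028 -0.0065] wx 0.0
[-0.9   0.29  0.69  1.98 -0.23  0.94 -0.66]
```

View pics/w7.png

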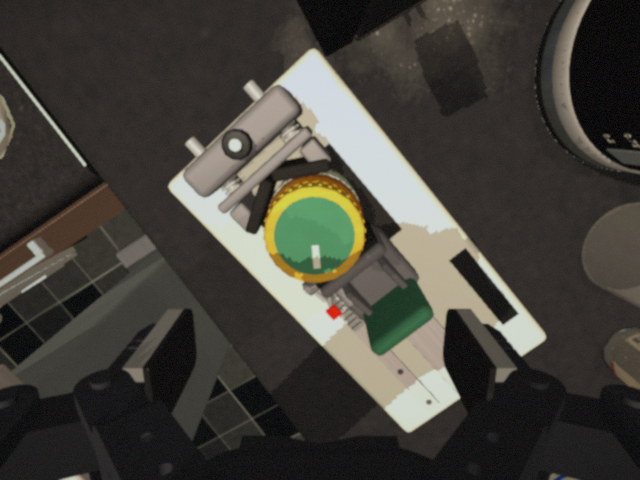

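The jar is seated in the V, with its lid centre at (314,235), the jaw behind it at (370,270), and the pawl on the teeth. I'll grip the lid.

Call:
{"method": "play_rows", "body": {
  "commands": [
    {"tx":0.03,"ty":-0.003,"tz":-0.006,"wx":0,"wy":0,"wz":0,"claw":100},
    {"tx":0.07,"ty":-0.003,"tz":-0.006,"wx":0,"wy":0,"wz":0,"claw":100},
    {"tx":0.1,"ty":-0.003,"tz":-0.006,"wx":0,"wy":0,"wz":0,"claw":100},
    {"tx":0.111,"ty":-0.003,"tz":-0.006,"wx":0,"wy":0,"wz":0,"claw":100},
    {"tx":0.111,"ty":-0.003,"tz":-0.006,"wx":0,"wy":0,"wz":0,"claw":100},
    {"tx":0.111,"ty":-0.003,"tz":-0.006,"wx":0,"wy":0,"wz":0,"claw":100}
  ]
}}

```text
clock: 17.3
tcp_pos: [500.4, 138.6, 81.9]
orientation: [0.342, 0.62, 0.341, -0.618]
wrist_force: [0.6, -0.7, 1.1]
width: 85.4
```

```bash
python3 st.py
```

```text
17.3 [500.4 138.6  81.9] phi -32.24 w 85.4 F [ 0.61 -0.66  1.11] board xy 3.9 65.1 Fby -0.75 M [ 0.04 -0.01  0.02]
```

Call:
{"method": "play_rows", "body": {
  "commands": [
    {"tx":0.003,"ty":0,"tz":0,"wx":0,"wy":0,"wz":0,"claw":100},
    {"tx":0.003,"ty":0,"tz":0,"wx":0,"wy":0,"wz":0,"claw":75},
    {"tx":0.003,"ty":0,"tz":0,"wx":0,"wy":0,"wz":0,"claw":60},
    {"tx":0.003,"ty":0,"tz":0,"wx":0,"wy":0,"wz":0,"claw":50},
    {"tx":0.003,"ty":0,"tz":0,"wx":0,"wy":0,"wz":0,"claw":50},
    {"tx":0.003,"ty":0,"tz":0,"wx":0,"wy":0,"wz":0,"claw":50},
    {"tx":0.003,"ty":0,"tz":0,"wx":0,"wy":0,"wz":0,"claw":50},
    {"tx":0.003,"ty":0,"tz":0,"wx":0,"wy":0,"wz":0,"claw":50}
  ],
  "force": 35
}}

```text
clock: 18.1
tcp_pos: [499.9, 139.0, 78.8]
orientation: [0.342, 0.62, 0.342, -0.618]
wrist_force: [-1.1, -0.2, 5.4]
width: 56.9
```

```bash
python3 st.py
```

```text
18.1 [499.9 139.   78.8] phi -32.21 w 56.9 F [-1.05 -0.19  5.38] board xy 3.4 65.5 Fby -0.02 M [-0.18  0.24 -0.08]
```

Low side force and a good grip, so I start the twist with a first part.

Call:
{"method": "play_rows", "body": {
  "commands": [
    {"tx":0,"ty":0,"tz":0,"wx":-5,"wy":0,"wz":0,"claw":50},
    {"tx":0,"ty":0,"tz":0,"wx":-10,"wy":0,"wz":0,"claw":50},
    {"tx":0,"ty":0,"tz":0,"wx":-15,"wy":0,"wz":0,"claw":50},
    {"tx":0,"ty":0,"tz":0,"wx":-20,"wy":0,"wz":0,"claw":50},
    {"tx":0,"ty":0,"tz":0,"wx":-25,"wy":0,"wz":0,"claw":50},
    {"tx":0,"ty":0,"tz":0,"wx":-30,"wy":0,"wz":0,"claw":50}
  ]
}}

```text
clock: 18.7
tcp_pos: [498.9, 139.3, 78.8]
orientation: [0.49, 0.509, 0.492, -0.509]
wrist_force: [-3.4, 0.7, 7.7]
width: 56.7
```

```bash
python3 st.py
```

```text
18.7 [498.9 139.3  78.8] phi -2.04 w 56.7 F [-3.4   0.65  7.68] board xy 2.5 66.0 Fby 1.16 M [ 0.04  0.7  -0.17]
```

Call:
{"method": "play_rows", "body": {
  "commands": [
    {"tx":0,"ty":0,"tz":0,"wx":-6,"wy":0,"wz":0,"claw":50},
    {"tx":0,"ty":0,"tz":0,"wx":-12,"wy":0,"wz":0,"claw":50},
    {"tx":0,"ty":0,"tz":0,"wx":-18,"wy":0,"wz":0,"claw":50},
    {"tx":0,"ty":0,"tz":0,"wx":-24,"wy":0,"wz":0,"claw":50},
    {"tx":0,"ty":0,"tz":0,"wx":-30,"wy":0,"wz":0,"claw":50},
    {"tx":0,"ty":0,"tz":0,"wx":-36,"wy":0,"wz":0,"claw":50},
    {"tx":0,"ty":0,"tz":0,"wx":-42,"wy":0,"wz":0,"claw":50},
    {"tx":0,"ty":0,"tz":0,"wx":-48,"wy":0,"wz":0,"claw":50},
    {"tx":0,"ty":0,"tz":0,"wx":-54,"wy":0,"wz":0,"claw":50},
    {"tx":0,"ty":0,"tz":0,"wx":-58,"wy":0,"wz":0,"claw":50},
    {"tx":0,"ty":0,"tz":0,"wx":-58,"wy":0,"wz":0,"claw":50}
  ]
}}

```text
clock: 19.8
tcp_pos: [497.1, 138.4, 78.7]
orientation: [0.674, 0.207, 0.678, -0.208]
wrist_force: [-7.4, -1.5, 11.7]
width: 56.8
```

```bash
python3 st.py
```

```text
19.8 [497.1 138.4  78.7] phi 55.87 w 56.8 F [-7.4  -1.47 11.69] board xy 0.5 65.4 Fby -0.32 M [-0.24  1.51  0.15]
```

Call:
{"method": "play_rows", "body": {
  "commands": [
    {"tx":0,"ty":0,"tz":0,"wx":0,"wy":0,"wz":0,"claw":75},
    {"tx":0,"ty":0,"tz":0,"wx":0,"wy":0,"wz":0,"claw":100},
    {"tx":0,"ty":0,"tz":0,"wx":0,"wy":0,"wz":0,"claw":100},
    {"tx":0,"ty":0,"tz":0,"wx":0,"wy":0,"wz":0,"claw":100},
    {"tx":-0.003,"ty":0,"tz":0,"wx":0,"wy":0,"wz":0,"claw":100},
    {"tx":-0.03,"ty":0,"tz":0,"wx":0,"wy":0,"wz":0,"claw":100},
    {"tx":-0.07,"ty":0,"tz":0,"wx":0,"wy":0,"wz":0,"claw":100},
    {"tx":-0.11,"ty":0,"tz":0,"wx":20,"wy":0,"wz":0,"claw":100},
    {"tx":-0.11,"ty":0,"tz":0,"wx":36,"wy":0,"wz":0,"claw":100},
    {"tx":-0.11,"ty":0,"tz":0,"wx":54,"wy":0,"wz":0,"claw":100},
    {"tx":-0.11,"ty":0,"tz":0,"wx":72,"wy":0,"wz":0,"claw":100},
    {"tx":-0.11,"ty":0,"tz":0,"wx":88,"wy":0,"wz":0,"claw":100},
    {"tx":-0.11,"ty":0,"tz":0,"wx":88,"wy":0,"wz":0,"claw":100},
    {"tx":-0.11,"ty":0,"tz":0,"wx":88,"wy":0,"wz":0,"claw":100},
    {"tx":-0.11,"ty":0,"tz":0,"wx":88,"wy":0,"wz":0,"claw":100},
    {"tx":-0.11,"ty":0,"tz":0,"wx":88,"wy":0,"wz":0,"claw":100},
    {"tx":-0.11,"ty":0,"tz":0,"wx":88,"wy":0,"wz":0,"claw":100},
    {"tx":-0.11,"ty":0,"tz":0,"wx":88,"wy":0,"wz":0,"claw":100}
  ]
}}

```text
clock: 21.6
tcp_pos: [499.3, 138.9, 187.9]
orientation: [-0.341, -0.62, -0.341, 0.62]
wrist_force: [-0.1, 0.2, -0.7]
width: 85.5
```

```bash
python3 st.py
python3 - <<'E'
from h import *
im=viewer.snapshot("wrist");C=cam("wrist")
a=cv2.imread("pics/w7.png")
o=np.hstack([cv2.resize(x[120:360,160:460],(400,320),interpolation=cv2.INTER_CUBIC) for x in(a,im)])
cv2.imwrite("pics/c8.png",o);cv2.imwrite("pics/w8.png",im)
E
```

```text
21.6 [499.3 138.9 187.9] phi -32.39 w 85.5 F [-0.05  0.25 -0.73] board xy 2.8 65.5 Fby 0.25 M [ 0.03 -0.04  0.05]
```

View pics/c8.png

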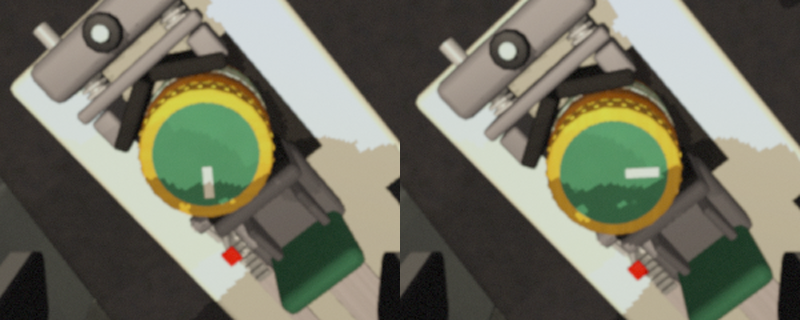

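In the same camera orientation, the lid mark moved from pointing down (208,182) to pointing right (642,173). That is about 88° anticlockwise. I back off and check that the jar body itself did not turn in the clamp.

Call:
{"method": "play_rows", "body": {
  "commands": [
    {"tx":-0.04,"ty":0,"tz":0.03,"wx":0,"wy":0,"wz":0,"claw":100},
    {"tx":-0.06,"ty":0,"tz":0.07,"wx":0,"wy":0,"wz":0,"claw":100},
    {"tx":-0.06,"ty":0,"tz":0.11,"wx":0,"wy":0,"wz":0,"claw":100},
    {"tx":-0.06,"ty":0,"tz":0.13,"wx":0,"wy":0,"wz":0,"claw":100},
    {"tx":-0.06,"ty":0,"tz":0.13,"wx":0,"wy":0,"wz":0,"claw":100},
    {"tx":-0.06,"ty":0,"tz":0.13,"wx":0,"wy":0,"wz":0,"claw":100}
  ]
}}

```text
clock: 22.25
tcp_pos: [430.3, 29.6, 247.8]
orientation: [0.342, 0.619, 0.342, -0.619]
wrist_force: [0.3, -0.6, -0.8]
width: 85.1
```

```bash
python3 st.py
python3 - <<'E'
from h import *
S=cam("scene");sc=viewer.snapshot("scene");cv2.imwrite("pics/s9.png",sc)
print("jar px",proj(S,[499.5,138,50]))
c5=cv2.imread("pics/c5.png")[:320,480:800]
a=cv2.imread("pics/w7.png");b=cv2.imread("pics/w8.png")
new=cv2.resize(sc[170:310,190:330],(320,320),interpolation=cv2.INTER_CUBIC)
top=np.hstack([c5,new]);
w=np.hstack([cv2.resize(a[165:225,250:380],(390,180),interpolation=cv2.INTER_CUBIC),cv2.resize(b[175:235,250:380],(390,180),interpolation=cv2.INTER_CUBIC)])
o=np.zeros((500,780,3),np.uint8);o[:320,:640]=top;o[320:]=w;cv2.imwrite("pics/c9.png",o)
E
```

```text
22.25 [430.3  29.6 247.8] phi -32.16 w 85.1 F [ 0.31 -0.55 -0.8 ] board xy -82.1 -31.9 Fby -0.59 M [ 0.   -0.05  0.06]
jar px [233.93551009 216.69707417]
```

View pics/c9.png

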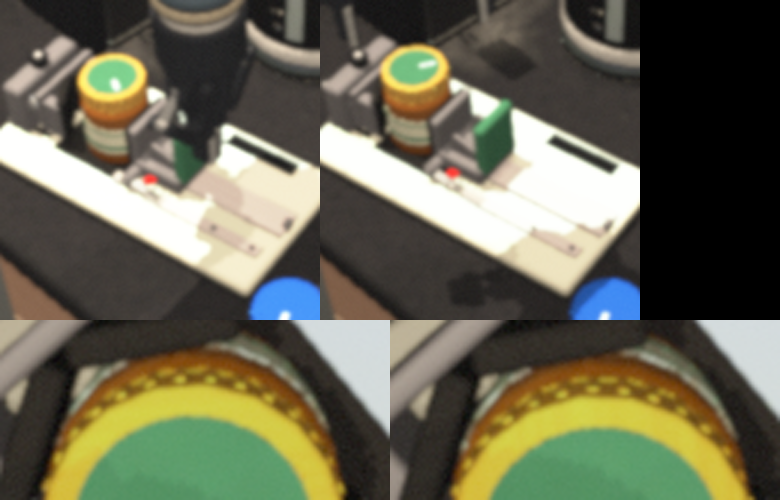

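```bash
python3 -c "
from plant import arm
print(arm.close_job())"
```

```text
the job is handed in; nothing more can be done
None
```

I stood the brass-lidded jar in the bay, clamped it, turned its lid about a quarter turn anticlockwise, and handed the job in at about 22 s of the 61 s. I could not fully confirm that all of that turn was the lid turning on the jar.

- **Clamping:** I pushed the green plate steadily up to 20.6 N at the wrist, then took the hand off. The jaw stayed forward, with its face against the jar and the jar seated in the V.
- **Twist:** I gripped the lid and turned it 88°. From the same camera angle before and after, its mark moved by about the same amount.
- **Last checks:** The lid is on, the jar stands upright between jaw and V, and the hand is clear with the wrist force near zero. I kept away from the spice jars and blue jars on every move, but took no final measurement of them.
- **Not confirmed:**
  - The grip left after the ratchet sprang back could not be measured. From the spring figures in the brief I expect about 8 N or more.
  - The paper band looked unchanged after the twist. It has no clear mark, so this only suggests that the jar itself did not turn.
  - The moment at the wrist was noisy: −0.17 N m early in the twist, +0.15 N m at its end.

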